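# Check the warmed plates with the infrared thermometer, then turn the warming tray down

## Robot

A 6-joint arm with a two-finger parallel gripper is mounted at the origin on a cart in front of the work surface, level with it; the furniture and walls round the work are solid. World frame = base frame: x ahead of the robot, y to its left, z up, the work surface at z = 0. Lengths are in m, angles in degrees, forces in N, time in s.
With the tool pointing down it reaches from about 0.325 to 0.775 m from the base axis. Payload 5.5 kg.
Tool frame: the origin (TCP) lies on the centre line of the jaws, within the pads' length; the fingertips stand 22 mm ahead of it and the grasp point (between the pads) lies 3 mm ahead of it; z points along the fingers, y is the line along which they close (so a half turn about z gives the same grasp; the last joint's range is limited). The gripper opens to 88 mm and grips with 3 to 60 N. Pads are 20 mm wide; open, the fingers measure 115 mm over their backs; the gripper's body (75 mm by 178 mm) begins 61 mm behind the grasp point.
Start: joints at [-71.259, 5.22, 70.514, -0, 104.267, -3.249], TCP at [0.225, -0.556, 0.245] pointing down, gripper open.
Joint ranges: [-164.24, 164.24], [-49.07, 125.15], [9.68, 141.18], [-86.29, 266.29], [3.28, 154.24], [-151.56, 151.56]. Speed limits (degrees/s): [147.25, 147.25, 172.46, 180, 180, 180].

## Interface

Orientations are given as a 3x3 rotation matrix whose columns are the frame's x, y, z axes.
In Python, from cell import * gives the robot as it stands.
- The arm moves only by the tool play_rows, never from a script. Its argument "rows" is a list of rows, each a list of 3 entries, a list of its own where there are three numbers: the shift along the world's x, y, z in units of 30 mm (1.0 is 30 mm), then the turn, a rotation vector about the world's x, y, z in degrees, then the opening in per cent of the stroke, from 0 (shut) to 100 (fully open). A call has 1 to 8 rows; each row is the pose to reach, as a shift and turn from the pose commanded when the call began; what a row does not reach only later rows make up. A row lasts 1/8 s, in which the tool goes at most 62.5 mm and 10.7 degrees, less where a joint would pass 70% of its speed; a pose out of reach is approached as far as the arm can. A call with a gripper value outside its range is refused whole. The fingers move at their own pace and stop on an object; "newtons" is the grip in N (left out, the last holds). Time passes only in rows, so rows that repeat a pose let the fingers close. It gives the time, the measured TCP pose, the force, the opening and the grip force at its end, in the units of the state.
- get_state(): the state, without advancing time (a new reading comes with each control period).
- capture(name): name is "scene" or "top" or "wrist"; returns a dict with "image" (420x560x3 uint8, red, green, blue), "z_map" (420x560 float32, m along the optical axis (not along the pixel's ray), 0 where there is no reading), "camera_matrix" (3x3 intrinsics, pixels), "cam_to_world" (4x4, takes a point from camera to world coordinates); the wrist camera has in their place "T_tool_cam" (4x4, takes a point from camera to tool coordinates, whose origin is the TCP and whose axes are the flange's). Camera axes: x right, y up, looking along -z (the intrinsics and any distortion apply to the point x, -y, -z); pixel columns grow to the right and rows downward; lengths in m; the calibration is good to about 2 mm. A picture is of the moment at which its call begins: read the wrist's pose just before it.
- job_done(): hands the job in; it is judged then, once.
The state is a dict: "time_s": time; "q": joint angles; "qd": joint speeds; "effort": joint torques, N m; "eef_pos": TCP position; "eef_rot": TCP orientation; "wrist_force": force on the tool from outside, world axes, zero at the start; "torque": the same for the moment, N m; "width": finger opening in m; "grip_force": force on a finger pad.
Only numpy, scipy, OpenCV 4.12 (cv2) and the standard library are available. Lean on these libraries where they do the work, as an engineer would, in place of code of your own. Each camera call takes 0.05 s, during which the arm holds its last target. There are 200 camera calls.

## Task

The dinner plates on the warming tray have been heating up: pick up the yellow infrared thermometer by its handle so that its trigger is squeezed, point it from above, about 20 cm away, down at the middle of the upper plate and hold it still there for a good two seconds without touching plates or tray with it. Then set the thermometer gently back down, not dropping it, on the black slate mat, flat on its side, and after that turn the tray's selector back to the amber one-dot mark (keep warm).

Things in the scene. Friction and masses are not known exactly. Their poses are not given: they have to be found in the camera images.
- thermometer: Yellow and grey pistol-shaped infrared thermometer on its side, 152 x 138 x 40 mm, 0.21 kg. Origin: its underside as it lies, below the grip point. x = the way it points, y = from handle to head, z up as it lies. Head: x -54 to +98, y +25 to +65 mm. Grey handle: x -19 to +12, y -73 to +25 mm, 34 mm thick; yellow foot cap below y -59 mm, 40 mm deep
- grip (a point): Grip point, 20 mm above the thermometer's origin, half way up its thickness, midway between the handle's back (x -19 mm) and the face of the squeezed red trigger (x +19 mm). Take it here from above, fingers closing along the thermometer's x: one on the trigger, one on the handle's back. Axes as the thermometer's
- lens (a point): Centre of the thermometer's lens at the tip of its nose, at (98, 45, 20) mm in the thermometer's frame. It looks along its +x axis; axes as the thermometer's
- trigger (a joint): Red trigger paddle on the front of the handle, 34 mm tall (y -16 to +18 mm), 22 mm wide, face at x = +24 mm when free; slides into the handle: 0 = free, 0.005 m = fully squeezed, some 2 to 7 N
- plate: Upper one of two stacked cream dinner plates on the tray's glass, 272 mm across, 25 mm high, loose, stands with its underside about 50 mm above the table. Origin: centre of its underside, z up
- plate_middle (a point): Middle of the upper plate's flat well, 8 mm above the plate's origin: the point to aim at
- warming_tray: Low electric warming tray fixed to the table, 400 (x) x 310 (y) x 40 mm, black glass top with the plates centred at x = +50 mm, brushed control strip along its front (x -196 to -102 mm). Origin: centre of the underside, z up; front faces -x
- selector_grip (a point): Grip point of the black selector knob, on its vertical axis, at (-152, -92) mm in the tray's frame, 62 mm above the table. The grip bar is 14 mm wide, 42 mm long along this point's x axis and reaches from 46 to 70 mm above the table, over a skirt 47 mm across; a white line on the bar points along +x of this point
- selector (a joint): Selector knob angle (rad), grows clockwise seen from above; it snaps into four notches: 0 = off (open ring), 0.70 = keep warm (one amber dot), 1.40 = two red dots, 2.10 = three red dots. Half way (1.05) its white line points along the tray's +x
- slate: Black slate mat fixed on the table, 200 (x) x 250 (y) x 6 mm, where the thermometer lies. Origin: centre of its underside, z up

How it is judged (in metres and radians):
On the way, in this order (a step that is already met when the one before it is completed fails the run):
1. thermometer held still 1 s (under 0.03 m/s, 0.2 rad/s), trigger squeezed, aimed within 35 mm of the upper plate's middle, lens 0.10 to 0.30 m from it and at least 80 mm above it (x of plate_middle in the frame of lens between 0.1 and 0.3 m and y of plate_middle in the frame of lens between -0.035 and 0.035 m and z of plate_middle in the frame of lens between -0.035 and 0.035 m and z of lens in the frame of plate above 0.088 m and value of joint trigger above 0.003 m and linear speed of thermometer below 0.03 m/s and angular speed of thermometer below 0.2 rad/s), for 1 s.
2. the thermometer is laid back on the slate mat, flat on its side, and let go (x of grip in the frame of slate between -0.1 and 0.1 m and y of grip in the frame of slate between -0.125 and 0.125 m and angle between the z axis of thermometer and the z axis of slate, either way round below 0.12 rad and z of grip in the frame of slate below 0.032 m and contact force between the fingers and thermometer below 0.1 N and value of joint trigger below 0.002 m and linear speed of thermometer below 0.03 m/s), for 0.2 s.
3. the selector is turned to the one-dot keep-warm notch, the thermometer already lying on the slate (value of joint selector between 0.55 and 0.85 rad and z of grip in the frame of slate below 0.032 m), for 0.2 s.
At the end, for the whole second after the job is handed in: The selector rests in the one-dot notch (0.70 +- 0.15 rad); the thermometer lies at rest flat on its side (within 0.12 rad) on the slate mat, its grip point over the mat, trigger free; the upper plate is within 20 mm of where it stood (all of step 3 and x of grip in the frame of slate between -0.1 and 0.1 m and y of grip in the frame of slate between -0.125 and 0.125 m and angle between the z axis of thermometer and the z axis of slate, either way round below 0.12 rad and value of joint trigger below 0.002 m and linear speed of thermometer below 0.02 m/s and distance of plate from where it was at the start of the episode below 0.02 m); the robot touches nothing.
It fails at once if the thermometer touches a plate or the tray with more than 1 N (contact force between thermometer and plate above 1 N or contact force between thermometer and warming_tray above 1 N).
It fails at once if the upper plate is shifted by more than 20 mm (distance of plate from where it was at the start of the episode above 0.02 m).
It fails at once if the thermometer is dropped: out of the fingers and falling at over 0.6 m/s (a fall of about 2 cm) (contact force between the fingers and thermometer below 0.1 N and linear speed of thermometer above 0.6 m/s).
It also fails if it takes over 72 s, if anything falls off the work surface, if the arm or the gripper's body presses on something with over 40 N, if the wrist force passes 120 N, or if a joint passes its speed limit or range.

## Working session

There is one attempt and no reset: what is moved stays moved. The work goes in short steps, Python scripts to look and compute and a tool call to move; the robot and the scene stay as the last step left them, time stands still between calls to the robot, and variables do not carry over. Pictures are saved under pics/ and viewed, at most 10 in all, crops included, and the job is handed in when it is done.

Besides the shell and the picture viewer there is one more tool, called after "Emit:" as name(argument=value, ...) on one line, values as JSON. play_rows: Moves the arm, as the interface text tells. Its arguments: {"type":"object","properties":{"rows":{"type":"array","items":{"type":"array"}},"newtons":{"type":"number"}},"required":["rows"]}

```bash
ls; mkdir -p pics; cat > h.py <<'E'
from cell import *
import numpy as np, cv2
def cap(n):
    s=get_state(); c=capture(n)
    if n=="wrist":
        T=np.eye(4);T[:3,:3]=s["eef_rot"];T[:3,3]=s["eef_pos"];c["W"]=T@np.array(c["T_tool_cam"])
    else: c["W"]=np.array(c["cam_to_world"])
    z=c["z_map"];K=np.array(c["camera_matrix"]);v,u=np.mgrid[:z.shape[0],:z.shape[1]]
    P=np.stack([(u-K[0,2])/K[0,0]*z,-(v-K[1,2])/K[1,1]*z,-z,np.ones_like(z)],-1)
    c["P"]=(P@c["W"].T)[...,:3]; c["P"][z==0]=np.nan
    return c
def save(c,f): cv2.imwrite("pics/"+f,c["image"][...,::-1])
E
python3 - <<'E'
from h import *
s=get_state();print(s)
a=cap("top");b=cap("scene")
cv2.imwrite("pics/a.png",cv2.resize(a["image"][...,::-1],(800,600)))
save(b,"b.png")
np.savez("a.npz",P=a["P"],I=a["image"])
I=a["image"].astype(int);P=a["P"]
m=(I[...,0]>140)&(I[...,1]>110)&(I[...,2]<90)
v,u=np.where(m);print(len(v),u.min(),u.max(),v.min(),v.max(),np.nanmean(P[m],0))
E
```

```text
pics
{'time_s': 0.0, 'q': array([-7.12582455e+01,  5.26073230e+00,  7.05800523e+01,  1.40855776e-03,
        1.04265399e+02, -3.24914360e+00]), 'qd': array([-0.07586391,  0.12424182, -0.1307372 , -0.04030571, -0.0472891 ,
       -0.03167617]), 'effort': array([ 7.66582616e-04, -4.46454120e+01, -4.06444645e+01,  6.97476813e-02,
        2.94363534e-02, -1.22575757e-04]), 'eef_pos': array([ 0.22459848, -0.55611542,  0.24354967]), 'eef_rot': array([[ 9.27241129e-01,  3.74464364e-01, -5.72892368e-04],
       [ 3.74464780e-01, -9.27239463e-01,  1.76263877e-03],
       [ 1.28836997e-04, -1.84891918e-03, -9.99998282e-01]]), 'wrist_force': array([0.03960148, 0.34691175, 0.12710342]), 'torque': array([-0.05738625, -0.00138869,  0.00553663]), 'grip_force': 0.0, 'width': 0.0880559181395011}
529 158 380 188 252 [0.56437572 0.20622666 0.0447496 ]
```

View pics/a.png

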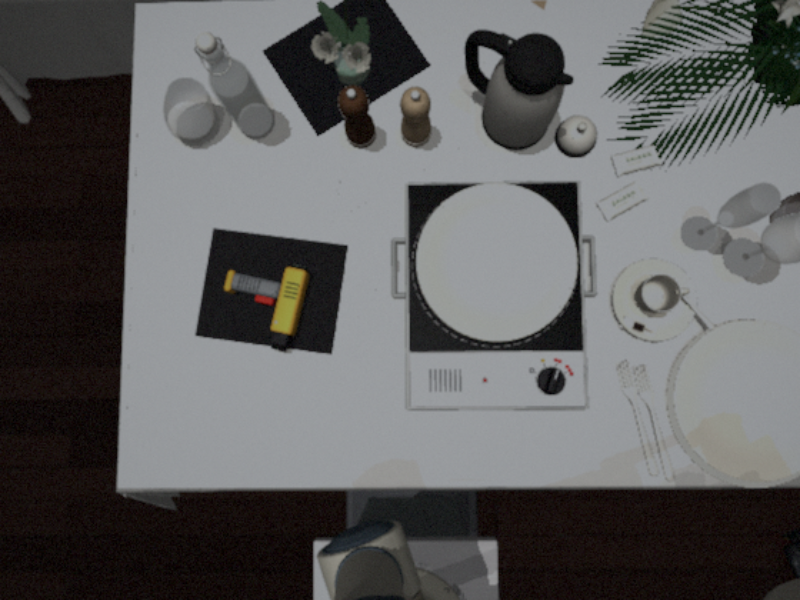

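The top view (800x600) shows the tray with its knob at about (551,380), the plate centre at (497,262), and the slate centre at (272,291). The thermometer lies nose toward the robot, handle toward +y, with the trigger at (265,299). Next I'll measure these.

```bash
python3 - <<'E'
from h import *
d=np.load("a.npz");P=d["P"];I=d["I"].astype(int)
g=lambda u,v:P[int(v*.7),int(u*.7)].round(3)
for n,p in dict(plate=(497,262),knob=(551,380),slate=(232,240),table=(170,400),strip=(450,400),handle=(260,285),head=(290,300)).items(): print(n,g(*p))
v,u=np.mgrid[:420,:560]; 
# thermometer
reg=(u>135)&(u<245)&(v>160)&(v<250)
m=reg&(P[...,2]>0.022)
q=P[m];print("therm",len(q),q.min(0),q.max(0))
y=reg&(I[...,0]>120)&(I[...,1]>90)&(I[...,2]<80)&(P[...,2]>.022)
n,l,st,ce=cv2.connectedComponentsWithStats(y.astype(np.uint8))
for i in range(1,n):
  if st[i,4]>8:
    w=P[l==i];r=cv2.minAreaRect((w[:,:2]*1000).astype(np.float32));print(st[i],w.mean(0).round(3),r)
r=reg&(I[...,0]>120)&(I[...,1]<60);print("red",r.sum(),P[r].mean(0))
# dark slate
sl=reg|((u>130)&(u<250)&(v>155)&(v<255)); k=sl&(I.sum(-1)<150)
h=cv2.minAreaRect((P[k|m][:,:2]*1000).astype(np.float32));print("slate",h)
# plate
pm=(u>280)&(u<410)&(v>120)&(v<245)&(P[...,2]>.062)
print("plate",cv2.minEnclosingCircle((P[pm][:,:2]*1000).astype(np.float32)))
kb=(u>365)&(u<405)&(v>250)&(v<285)&(P[...,2]>.055)
print("knob",kb.sum(),cv2.minAreaRect((P[kb][:,:2]*1000).astype(np.float32)),P[kb].mean(0))
t=(u>270)&(u<420)&(v>120)&(v<292)&(P[...,2]>.03);print("tray",cv2.minAreaRect((P[t][:,:2]*1000).astype(np.float32)))
E
```

```text
plate [ 0.624 -0.163  0.059]
knob [ 0.421 -0.246  0.067]
slate [0.682 0.312 0.003]
table [ 0.392  0.421 -0.   ]
strip [ 0.389 -0.081  0.041]
handle [0.593 0.248 0.041]
head [0.564 0.194 0.047]
therm 1546 [0.47807493 0.16660382 0.02248799] [0.63106972 0.31247324 0.05244895]
[190 187  24  47 597] [0.564 0.198 0.045] ((565.826171875, 199.3031463623047), (38.403419494628906, 114.44914245605469), 77.34591674804688)
[157 189   7  14  57] [0.602 0.304 0.042] ((603.0451049804688, 303.8652648925781), (11.674422264099121, 33.89893341064453), 78.3287582397461)
red 50 [nan nan nan]
slate ((585.4275512695312, 236.9952850341797), (245.18951416015625, 204.2733917236328), 81.28382873535156)
plate ((624.6441040039062, -162.56341552734375), 136.2866668701172)
knob 122 ((421.7400207519531, -252.9915313720703), (15.05961799621582, 42.052467346191406), 68.63444519042969) [ 0.42223306 -0.25210351  0.06754489]
tray ((575.439697265625, -162.3400115966797), (310.66156005859375, 399.214599609375), 89.64122772216797)
```

View pics/b.png

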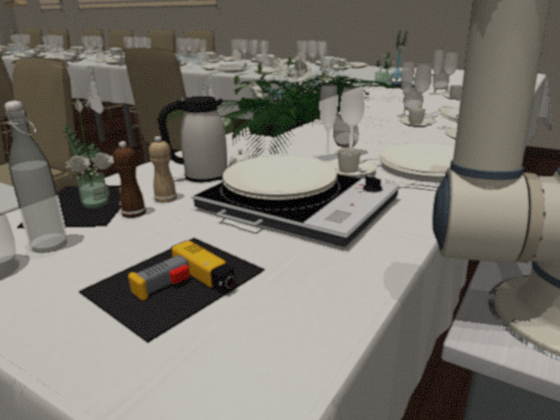

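Emit:
play_rows(rows=[[[0.7,1.6,0],[0,0,3],100],[[1.4,3.3,0],[0,0,7],100],[[2.2,5,0],[0,0,10],100],[[2.9,6.6,0],[0,0,14],100],[[3.7,8.3,0],[0,0,17],100],[[4.4,10,0],[0,0,21],100],[[5.2,11.6,0],[0,0,24],100],[[5.9,13.3,0],[0,0,28],100]])

```text
time_s: 1.1
eef_pos: [0.402, -0.1557, 0.2442]
eef_rot: [[0.642, 0.767, -0.0], [0.767, -0.642, 0.0], [-0.0, -0.0, -1.0]]
wrist_force: [0.8, 0.2, -0.1]
width: 0.0878
grip_force: 0.0
```

Emit:
play_rows(rows=[[[0.7,1.6,0],[0,0,3],100],[[1.4,3.3,0],[0,0,7],100],[[2.2,5,0],[0,0,10],100],[[2.9,6.6,0],[0,0,14],100],[[3.7,8.3,0],[0,0,17],100],[[4.4,10,0],[0,0,21],100],[[5.2,11.6,0],[0,0,24],100],[[5.9,13.3,0],[0,0,27],100]])

```text
time_s: 2.1
eef_pos: [0.5791, 0.2432, 0.2439]
eef_rot: [[0.224, 0.975, -0.001], [0.975, -0.224, -0.001], [-0.001, -0.001, -1.0]]
wrist_force: [0.5, 0.0, 0.7]
width: 0.0877
grip_force: 0.0
```

Emit:
play_rows(rows=[[[0,0,-0.5],[0,0,0],100],[[0,0,-1],[0,0,0],100],[[0,0,-1],[0,0,0],100]])

```text
time_s: 2.48
eef_pos: [0.5777, 0.24, 0.2126]
eef_rot: [[0.227, 0.974, -0.003], [0.974, -0.227, -0.001], [-0.002, -0.003, -1.0]]
wrist_force: [-0.6, -0.7, 0.2]
width: 0.0873
grip_force: 0.0
```

```bash
python3 - <<'E'
from h import *
s=get_state();print(s["q"].round(1),s["eef_pos"],s["eef_rot"].round(3))
c=cap("wrist");save(c,"w1.png");P=c["P"];I=c["image"].astype(int);np.savez("w1.npz",P=P,I=I)
print(np.array(c["T_tool_cam"]).round(3))
y=(I[...,0]>100)&(I[...,1]>75)&(I[...,2]<.6*I[...,0])&(P[...,2]>.02)&(P[...,2]<.07)
n,l,st,ce=cv2.connectedComponentsWithStats(y.astype(np.uint8))
for i in range(1,n):
  if st[i,4]>150:
    w=P[l==i];print(st[i],w.mean(0).round(3),cv2.minAreaRect((w[:,:2]*1000).astype(np.float32)))
E
```

```text
[ 19.5   9.1  69.5  -0.  101.5  32.6] [0.57774936 0.24004647 0.21262025] [[ 0.227  0.974 -0.003]
 [ 0.974 -0.227 -0.001]
 [-0.002 -0.003 -1.   ]]
[[-0.001  0.967  0.256  0.07 ]
 [ 1.     0.001  0.    -0.   ]
 [-0.     0.256 -0.967 -0.141]
 [ 0.     0.     0.     1.   ]]
[273 106  47  17 700] [0.604 0.305 0.043] ((603.9522705078125, 304.15948486328125), (13.016826629638672, 38.58970642089844), 76.83435821533203)
[ 217  213  129   47 5288] [0.567 0.203 0.045] ((566.7384643554688, 200.16949462890625), (38.56818771362305, 115.80741882324219), 76.75738525390625)
```

View pics/w1.png

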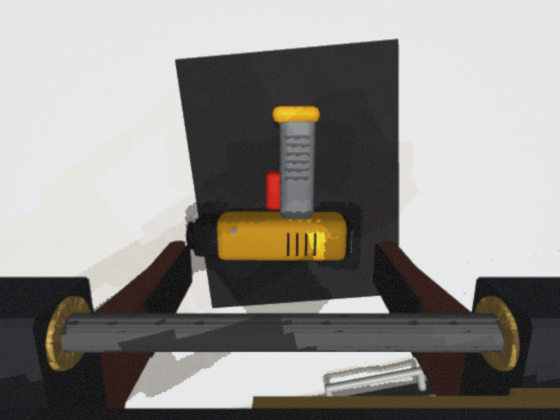

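The wrist view shows the handle at about (297,165), the red trigger at (273,190), the nose at (190,237), and the jaws straddling the head line. The size check against the end cap agrees to 1 mm, and the grip point comes out at (0.587, 0.242). I'll descend now.

Emit:
play_rows(rows=[[[0.25,0,-1],[0,0,0],100],[[0.25,0,-2.5],[0,0,0],100],[[0.25,0,-3.7],[0,0,0],100],[[0.25,0,-4.7],[0,0,0],100],[[0.25,0,-5.3],[0,0,0],100],[[0.25,0,-5.7],[0,0,0],100],[[0.25,0,-6],[0,0,0],100],[[0.25,0,-6],[0,0,0],100]])

```text
time_s: 3.52
eef_pos: [0.5862, 0.2416, 0.0347]
eef_rot: [[0.225, 0.974, 0.0], [0.974, -0.225, -0.0], [-0.0, 0.0, -1.0]]
wrist_force: [0.1, -0.6, -0.2]
width: 0.088
grip_force: 0.0
```

```bash
python3 - <<'E'
from h import *
c=cap("wrist");save(c,"w2.png");s=get_state();print(s["eef_pos"],s["wrist_force"])
E
```

```text
[0.58646518 0.24171475 0.03522411] [ 0.17537278 -0.02384466  0.07018108]
```

View pics/w2.png

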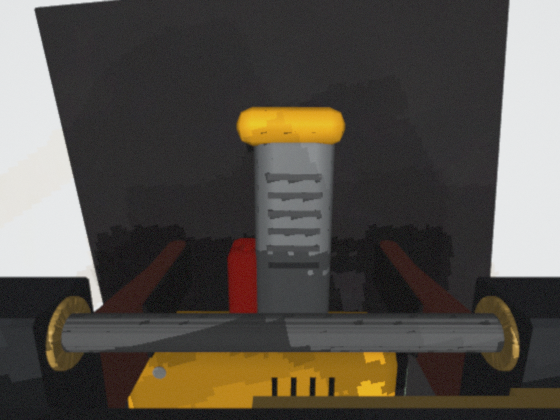

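The jaws straddle the handle and trigger, centred at about column 280. I'll go down the last few mm and close.

Emit:
play_rows(rows=[[[0,0,-0.13],[0,0,0],100],[[0,0,-0.13],[0,0,0],60],[[0,0,-0.13],[0,0,0],45],[[0,0,-0.13],[0,0,0],35],[[0,0,-0.13],[0,0,0],20],[[0,0,-0.13],[0,0,0],20],[[0,0,-0.13],[0,0,0],20],[[0,0,-0.13],[0,0,0],20]], newtons=20)

```text
time_s: 4.58
eef_pos: [0.5862, 0.2417, 0.0309]
eef_rot: [[0.225, 0.974, 0.0], [0.974, -0.225, 0.0], [0.0, 0.0, -1.0]]
wrist_force: [-1.1, 1.0, 0.7]
width: 0.0378
grip_force: 20.0
```

Emit:
play_rows(rows=[[[0,0,0.3],[0,0,0],20],[[0,0,1],[0,0,0],20],[[0,0,2],[0,0,0],20],[[0,0,3.2],[0,0,0],20],[[0,0,4.5],[0,0,0],20],[[0,0,5.8],[0,0,0],20],[[0,0,6.8],[0,0,0],20],[[0,0,7.5],[0,0,0],20]], newtons=25)

```text
time_s: 5.58
eef_pos: [0.5863, 0.2417, 0.2597]
eef_rot: [[0.225, 0.974, 0.004], [0.974, -0.225, 0.001], [0.002, 0.003, -1.0]]
wrist_force: [0.4, -0.6, -3.3]
width: 0.0378
grip_force: 25.0
```

Emit:
play_rows(rows=[[[0,0,0.4],[-2,-8.7,0],20],[[0,0,0.8],[-4,-17.5,0],20],[[0,0,1.2],[-6.1,-26.3,0],20],[[0,0,1.6],[-8.1,-35.1,0],20],[[0,0,2],[-10.1,-43.9,0],20],[[0,0,2.5],[-12.2,-52.6,0],20],[[0,0,3],[-14.2,-61.4,0],20],[[0,0,3.3],[-16.2,-70.1,0],20]])

```text
time_s: 6.58
eef_pos: [0.5854, 0.2415, 0.3581]
eef_rot: [[0.225, 0.295, 0.929], [0.974, -0.073, -0.213], [0.005, 0.953, -0.304]]
wrist_force: [-0.7, -0.9, -2.3]
width: 0.0376
grip_force: 25.0
```

Emit:
play_rows(rows=[[[0,-0.3,0],[-2,-8.8,0],20],[[0.1,-1,0],[-4.1,-17.5,0],20],[[0.2,-2,0],[-4.1,-17.5,0],20],[[0.4,-3.2,0],[-4.1,-17.5,0],20],[[0.5,-4.4,0],[-4.1,-17.5,0],20],[[0.7,-5.6,0],[-4.1,-17.5,0],20],[[0.8,-6.8,0],[-4.1,-17.5,0],20],[[0.9,-7.8,0],[-4.1,-17.5,0],20]])

```text
time_s: 7.58
eef_pos: [0.6127, 0.0059, 0.3557]
eef_rot: [[0.227, -0.0, 0.974], [0.974, -0.0, -0.227], [0.0, 1.0, 0.0]]
wrist_force: [0.7, 0.3, -2.9]
width: 0.0374
grip_force: 25.0
```

Emit:
play_rows(rows=[[[0.1,-1.1,0],[0,0,0],20],[[0.2,-2.1,0],[0,0,0],20],[[0.3,-2.9,0],[0,0,0],20],[[0.4,-3.5,0],[0,0,0],20],[[0.5,-3.9,0],[0,0,0],20],[[0.55,-4.2,0],[0,0,0],20],[[0.55,-4.2,0],[0,0,0],20],[[0.55,-4.2,0],[0,0,0],20]])

```text
time_s: 8.57
eef_pos: [0.6271, -0.1151, 0.3567]
eef_rot: [[0.224, 0.011, 0.975], [0.975, -0.002, -0.224], [-0.001, 1.0, -0.011]]
wrist_force: [0.2, 0.0, -2.8]
width: 0.0375
grip_force: 25.0
```

```bash
python3 - <<'E'
from h import *
s=get_state();print(s["eef_pos"],s["q"].round(1),s["width"])
c=cap("scene");save(c,"c.png");P=c["P"];I=c["image"].astype(int)
y=(I[...,0]>100)&(I[...,1]>70)&(I[...,2]<.45*I[...,0])&(P[...,2]>.2)
v,u=np.where(y);print(len(v),P[y].mean(0),P[y].min(0),P[y].max(0))
w=P[y]; 
E
```

```text
[ 0.62709682 -0.11512695  0.35670088] [-14.  -42.9 130.1  18.3   3.6 -18.4] 0.037481320375379296
471 [ 0.62954411 -0.09242909  0.35815643] [ 0.55324249 -0.16734689  0.29244259] [ 0.66194849 -0.04195084  0.40739208]
```

View pics/c.png

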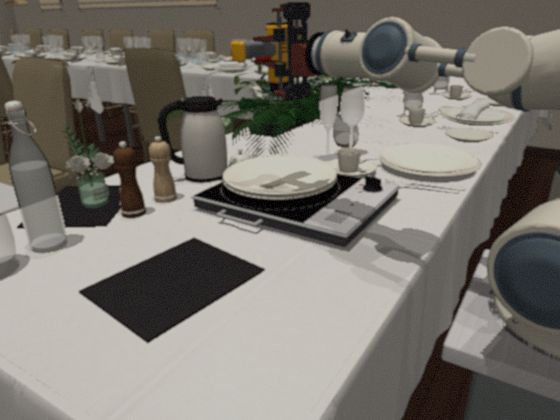

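The thermometer is held upright at (285,50), nose down over the plate, handle level, trigger squeezed (37.5 mm opening). The computed aim error is about 5 mm. Holding.

Emit:
play_rows(rows=[[[0,0,0],[0,0,0],20],[[0,0,0],[0,0,0],20],[[0,0,0],[0,0,0],20],[[0,0,0],[0,0,0],20],[[0,0,0],[0,0,0],20],[[0,0,0],[0,0,0],20],[[0,0,0],[0,0,0],20],[[0,0,0],[0,0,0],20]])

```text
time_s: 9.62
eef_pos: [0.6273, -0.1153, 0.3557]
eef_rot: [[0.224, 0.011, 0.974], [0.975, -0.002, -0.224], [-0.001, 1.0, -0.011]]
wrist_force: [-0.3, -0.3, -2.9]
width: 0.0371
grip_force: 25.0
```

Emit:
play_rows(rows=[[[0,0,0],[0,0,0],20],[[0,0,0],[0,0,0],20],[[0,0,0],[0,0,0],20],[[0,0,0],[0,0,0],20],[[0,0,0],[0,0,0],20],[[0,0,0],[0,0,0],20],[[0,0,0],[0,0,0],20],[[0,0,0],[0,0,0],20]])

```text
time_s: 10.62
eef_pos: [0.6273, -0.1153, 0.3557]
eef_rot: [[0.224, 0.011, 0.974], [0.975, -0.001, -0.224], [-0.001, 1.0, -0.011]]
wrist_force: [-0.7, 0.6, -2.0]
width: 0.0373
grip_force: 25.0
```

Emit:
play_rows(rows=[[[0,0,0],[0,0,0],20],[[0,0,0],[0,0,0],20],[[0,0,0],[0,0,0],20],[[0,0,0],[0,0,0],20]])

```text
time_s: 11.12
eef_pos: [0.6273, -0.1153, 0.3557]
eef_rot: [[0.224, 0.011, 0.974], [0.975, -0.001, -0.224], [-0.001, 1.0, -0.011]]
wrist_force: [-0.0, 0.0, -2.4]
width: 0.0373
grip_force: 25.0
```

```bash
python3 - <<'E'
from h import *
s=get_state();print(s["time_s"],s["eef_pos"],s["eef_rot"].round(3),s["q"].round(1),s["qd"].round(2))
E
```

```text
11.125 [ 0.62729317 -0.11527603  0.35567104] [[ 0.224  0.011  0.974]
 [ 0.975 -0.001 -0.224]
 [-0.001  1.    -0.011]] [-14.  -42.8 130.2  17.8   3.4 -17.9] [-0.04 -0.03 -0.02 -0.01  0.01 -0.02]
```

Emit:
play_rows(rows=[[[0,0.3,0],[0,0,0],20],[[-0.1,1,0],[0,0,0],20],[[-0.2,2,0],[0,0,0],20],[[-0.4,3.2,0],[0,0,0],20],[[-0.5,4.4,0],[0,0,0],20],[[-0.7,5.6,0],[0,0,0],20],[[-0.8,6.8,0],[0,0,0],20],[[-0.9,7.8,0],[0,0,0],20]])

```text
time_s: 12.12
eef_pos: [0.5965, 0.1185, 0.3601]
eef_rot: [[0.218, 0.026, 0.976], [0.976, -0.008, -0.218], [0.002, 1.0, -0.028]]
wrist_force: [0.6, 0.2, -2.5]
width: 0.0373
grip_force: 25.0
```

Emit:
play_rows(rows=[[[-0.1,1.1,0],[0,0,0],20],[[-0.2,2.1,0],[0,0,0],20],[[-0.3,2.9,0],[0,0,0],20],[[-0.4,3.5,0],[0,0,0],20],[[-0.5,3.9,0],[0,0,0],20],[[-0.55,4.1,0],[0,0,0],20],[[-0.55,4.1,0],[2,8.8,0],20],[[-0.55,4.1,0],[4,17.5,0],20]])

```text
time_s: 13.12
eef_pos: [0.5803, 0.2391, 0.3575]
eef_rot: [[0.219, 0.332, 0.917], [0.976, -0.071, -0.208], [-0.004, 0.941, -0.34]]
wrist_force: [1.1, -0.6, -1.9]
width: 0.0375
grip_force: 25.0
```

Emit:
play_rows(rows=[[[0,0,-0.4],[2,8.7,0],20],[[0,0,-0.8],[4,17.5,0],20],[[0,0,-1.2],[6.1,26.3,0],20],[[0,0,-1.6],[8.1,35.1,0],20],[[0,0,-2],[10.1,43.9,0],20],[[0,0,-2.5],[12.2,52.6,0],20],[[0,0,-3],[14.2,61.4,0],20],[[0,0,-3.3],[16.2,70.1,0],20]])

```text
time_s: 14.12
eef_pos: [0.5811, 0.238, 0.2622]
eef_rot: [[0.224, 0.974, -0.025], [0.974, -0.224, 0.011], [0.005, -0.027, -1.0]]
wrist_force: [-0.3, 0.8, -1.9]
width: 0.0378
grip_force: 25.0
```

```bash
python3 - <<'E'
from h import *
s=get_state();print(s["time_s"],s["eef_pos"],s["eef_rot"].round(4),s["q"].round(1),s["qd"].round(2))
from scipy.spatial.transform import Rotation as R
a=np.radians(77);T=np.array([[np.cos(a),np.sin(a),0],[np.sin(a),-np.cos(a),0],[0,0,-1]])
print(R.from_matrix(T@s["eef_rot"].T).as_rotvec(degrees=True))
E
```

```text
14.125 [0.58112243 0.23801263 0.26216107] [[ 0.2244  0.9742 -0.0255]
 [ 0.9745 -0.2242  0.0106]
 [ 0.0046 -0.0272 -0.9996]] [ 18.6  10.9  62.5   1.1 107.7  31.9] [-20.49  51.27 -50.67  40.46  59.08 -10.4 ]
[-0.60691833 -1.45948014 -0.03569558]
```

Emit:
play_rows(rows=[[[0,0,-1],[0,0,0],20],[[0,0,-2.2],[0,0,0],20],[[0,0,-3.4],[0,0,0],20],[[0,0,-4.4],[0,0,0],20],[[0,0,-5],[0,0,0],20],[[0,0,-5],[0,0,0],20]])

```text
time_s: 14.88
eef_pos: [0.5802, 0.2382, 0.1106]
eef_rot: [[0.224, 0.974, -0.024], [0.975, -0.224, 0.008], [0.003, -0.025, -1.0]]
wrist_force: [-0.1, 0.1, -3.1]
width: 0.0374
grip_force: 25.0
```

```bash
cat > st.py <<'E'
from h import *
s=get_state();print(s["time_s"],s["eef_pos"],s["q"].round(1),s["wrist_force"])
from scipy.spatial.transform import Rotation as R
a=np.radians(77);T=np.array([[np.cos(a),np.sin(a),0],[np.sin(a),-np.cos(a),0],[0,0,-1]])
print(R.from_matrix(T@s["eef_rot"].T).as_rotvec(degrees=True))
E
python3 st.py;python3 - <<'E'
from h import *
c=cap("wrist");save(c,"w3.png")
E
```

```text
14.875 [0.58023895 0.23823002 0.11058118] [18.7 11.2 77.6  0.9 92.4 31.7] [-0.05954171  0.05189009 -3.14275661]
[-0.48319572 -1.38730159 -0.05621871]
```

View pics/w3.png

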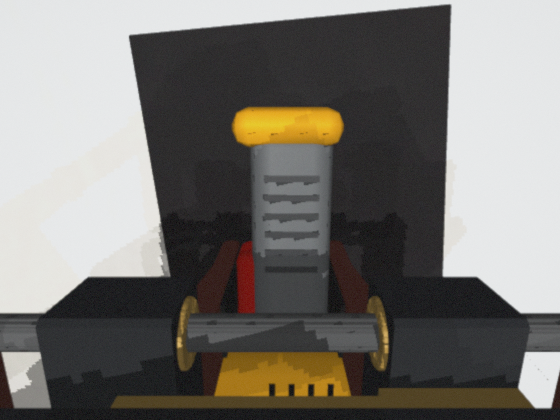

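The handle sits in the grip as at pick-up, with the cap at (288,126). I'll correct the 1.5° tilt and lower it.

Emit:
play_rows(rows=[[[0.2,0.1,-0.6],[-0.5,-1.4,0],20],[[0.2,0.1,-1.2],[-0.5,-1.4,0],20],[[0.2,0.1,-1.7],[-0.5,-1.4,0],20],[[0.2,0.1,-2.1],[-0.5,-1.4,0],20],[[0.2,0.1,-2.3],[-0.5,-1.4,0],20],[[0.2,0.1,-2.4],[-0.5,-1.4,0],20],[[0.2,0.1,-2.4],[-0.5,-1.4,0],20]])

```text
time_s: 15.8
eef_pos: [0.5869, 0.2419, 0.0403]
eef_rot: [[0.224, 0.975, 0.003], [0.975, -0.224, 0.001], [0.002, 0.003, -1.0]]
wrist_force: [0.4, -0.2, -2.6]
width: 0.0376
grip_force: 25.0
```

```bash
python3 st.py
```

```text
15.8 [0.58688448 0.24186492 0.04028411] [19.3 13.5 82.2  0.  84.1 32.2] [ 0.37653759 -0.18722856 -2.61640274]
[-0.06258648  0.1661804  -0.08277909]
```

Emit:
play_rows(rows=[[[0,0,-0.1],[0,0,0],20],[[0,0,-0.2],[0,0,0],20],[[0,0,-0.26],[0,0,0],20],[[0,0,-0.3],[0,0,0],20],[[0,0,-0.31],[0,0,0],20],[[0,0,-0.31],[0,0,0],20]])

```text
time_s: 16.55
eef_pos: [0.5867, 0.2419, 0.0311]
eef_rot: [[0.223, 0.975, 0.002], [0.975, -0.223, 0.001], [0.002, 0.002, -1.0]]
wrist_force: [-1.3, 0.4, 0.4]
width: 0.038
grip_force: 25.0
```

Weight has come off the wrist, so it is resting on the slate. Open and lift.

Emit:
play_rows(rows=[[[0,0,0],[0,0,0],50],[[0,0,0],[0,0,0],60],[[0,0,0],[0,0,0],80],[[0,0,0],[0,0,0],100],[[0,0,0],[0,0,0],100],[[0,0,0],[0,0,0],100],[[0,0,0],[0,0,0],100],[[0,0,0],[0,0,0],100]])

```text
time_s: 17.55
eef_pos: [0.5868, 0.2418, 0.0307]
eef_rot: [[0.224, 0.975, 0.003], [0.975, -0.224, 0.001], [0.002, 0.002, -1.0]]
wrist_force: [-0.0, 0.5, 0.9]
width: 0.0878
grip_force: 0.0
```

Emit:
play_rows(rows=[[[0,0,0.3],[0,0,0],100],[[0,0,1],[0,0,0],100],[[0,0,2],[0,0,0],100],[[0,0,3.2],[0,0,0],100],[[0,0,4.4],[0,0,0],100],[[0,0,5.4],[0,0,0],100],[[0,0,6],[0,0,0],100],[[0,0,6],[0,0,0],100]])

```text
time_s: 18.55
eef_pos: [0.5874, 0.2421, 0.2133]
eef_rot: [[0.223, 0.975, 0.006], [0.975, -0.223, 0.002], [0.004, 0.006, -1.0]]
wrist_force: [0.7, 0.3, -0.3]
width: 0.0877
grip_force: 0.0
```

```bash
python3 - <<'E'
from h import *
s=get_state();print(s["eef_pos"])
c=cap("wrist");save(c,"w4.png")
P=cap("wrist")["P"] if 0 else c["P"];I=c["image"].astype(int)
y=(I[...,0]>100)&(I[...,1]>75)&(I[...,2]<.6*I[...,0])&(P[...,2]>.02)&(P[...,2]<.07)
n,l,st,ce=cv2.connectedComponentsWithStats(y.astype(np.uint8))
for i in range(1,n):
  if st[i,4]>150: w=P[l==i];print(w.mean(0).round(3),cv2.minAreaRect((w[:,:2]*1000).astype(np.float32)))
E
```

```text
[0.58735042 0.24206303 0.21329371]
[0.606 0.305 0.044] ((605.752685546875, 304.0443420410156), (13.108262062072754, 38.936607360839844), 77.17267608642578)
[0.569 0.203 0.045] ((569.1528930664062, 200.62741088867188), (37.81582260131836, 116.15118408203125), 76.87642669677734)
```

View pics/w4.png

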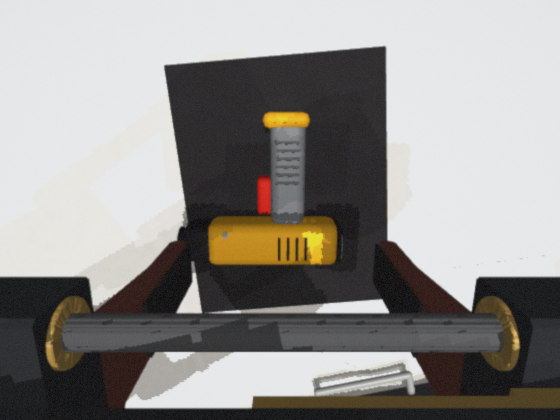

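The thermometer lies flat and centred on the slate with the trigger free (red paddle at (264,195)). The knob bar measures at −21.4°, so the selector is at about 1.42 rad (two dots) and needs +40° about z. I'll move above it.

Emit:
play_rows(rows=[[[-0.3,-1,0],[0,0,-7],100],[[-0.7,-2.2,0],[0,0,-14],90],[[-1.1,-3.4,0],[0,0,-21],80],[[-1.5,-4.6,0],[0,0,-28],70],[[-1.9,-5.8,0],[0,0,-35],60],[[-2.3,-7,0],[0,0,-42],60],[[-2.7,-8.2,0],[0,0,-49],60]])

```text
time_s: 19.48
eef_pos: [0.5046, -0.0052, 0.2086]
eef_rot: [[0.884, 0.467, -0.001], [0.467, -0.884, -0.001], [-0.001, 0.001, -1.0]]
wrist_force: [0.2, 0.2, -0.2]
width: 0.0524
grip_force: 0.0
```

Emit:
play_rows(rows=[[[-0.4,-1.2,0],[0,0,-7],60],[[-0.8,-2.4,0],[0,0,-14],60],[[-1.2,-3.6,0],[0,0,-21],60],[[-1.6,-4.8,0],[0,0,-28],60],[[-2,-6,-0.5],[0,0,-35],60],[[-2.4,-7.2,-1],[0,0,-42],60],[[-2.77,-8.33,-1.3],[0,0,-49],60],[[-2.77,-8.33,-1.3],[0,0,-49.4],60]])

```text
time_s: 20.48
eef_pos: [0.4209, -0.2551, 0.1687]
eef_rot: [[0.93, -0.367, -0.004], [-0.367, -0.93, 0.0], [-0.004, 0.001, -1.0]]
wrist_force: [0.3, 0.2, -0.5]
width: 0.0526
grip_force: 0.0
```

Emit:
play_rows(rows=[[[0,0,0],[0,0,0],60],[[0,0,0],[0,0,0],60]])

```text
time_s: 20.72
eef_pos: [0.4231, -0.2532, 0.1718]
eef_rot: [[0.932, -0.361, 0.001], [-0.361, -0.932, -0.002], [0.002, 0.002, -1.0]]
wrist_force: [0.2, 0.7, 0.3]
width: 0.0526
grip_force: 0.0
```

```bash
python3 - <<'E'
from h import *
s=get_state();print(s["eef_pos"],s["eef_rot"].round(3),s["q"].round(1),s["width"])
c=cap("wrist");save(c,"w5.png");P=c["P"]
k=(abs(P[...,2]-.07)<.006)&(np.hypot(P[...,0]-.4234,P[...,1]+.2543)<.035)
w=P[k];print(k.sum(),w.mean(0),cv2.minAreaRect((w[:,:2]*1000).astype(np.float32)))
E
```

```text
[ 0.42305919 -0.25317158  0.17181066] [[ 0.932 -0.361  0.001]
 [-0.361 -0.932 -0.002]
 [ 0.002  0.002 -1.   ]] [-34.8 -11.6  94.1  -0.1  97.4  76.4] 0.05257324406065559
1132 [ 0.42368432 -0.25323286  0.07033765] ((422.42364501953125, -252.7266387939453), (13.854915618896484, 42.4554328918457), 70.28784942626953)
```

View pics/w5.png

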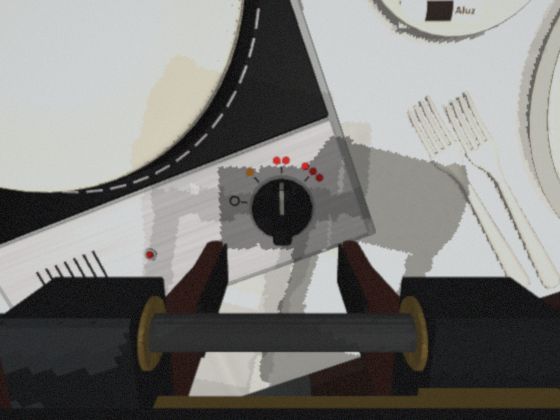

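The knob at (282,207) points at the two red dots (282,160), and the amber dot is at (249,172), counter-clockwise. The jaws are aligned with the bar. Descend, grip, turn.

Emit:
play_rows(rows=[[[0,0,-1],[0,0,0],60],[[0,0,-2],[0,0,0],60],[[0,0,-2.7],[0,0,0],60],[[0,0,-3.1],[0,0,0],60],[[0,0,-3.28],[0,0,0],60],[[0,0,-3.28],[0,0,0],60]])

```text
time_s: 21.52
eef_pos: [0.4229, -0.254, 0.0738]
eef_rot: [[0.932, -0.363, 0.001], [-0.363, -0.932, -0.003], [0.002, 0.002, -1.0]]
wrist_force: [-0.4, 0.3, 0.1]
width: 0.0525
grip_force: 0.0
```

Emit:
play_rows(rows=[[[0,0,0],[0,0,0],40],[[0,0,0],[0,0,0],25],[[0,0,0],[0,0,0],10],[[0,0,0],[0,0,0],5],[[0,0,0],[0,0,0],5],[[0,0,0],[0,0,0],5]], newtons=25)

```text
time_s: 22.28
eef_pos: [0.4231, -0.2531, 0.0735]
eef_rot: [[0.932, -0.363, 0.002], [-0.363, -0.932, -0.001], [0.002, 0.0, -1.0]]
wrist_force: [1.9, 3.9, 0.6]
width: 0.014
grip_force: 25.0
```

Emit:
play_rows(rows=[[[0,0,0],[0,0,6],5],[[0,0,0],[0,0,12],5],[[0,0,0],[0,0,18],5],[[0,0,0],[0,0,24],5],[[0,0,0],[0,0,30],5],[[0,0,0],[0,0,36],5],[[0,0,0],[0,0,40],5],[[0,0,0],[0,0,40],5]])

```text
time_s: 23.28
eef_pos: [0.4233, -0.2523, 0.0735]
eef_rot: [[0.947, 0.322, 0.003], [0.322, -0.947, 0.002], [0.004, -0.001, -1.0]]
wrist_force: [2.4, 7.4, 4.1]
width: 0.0136
grip_force: 25.0
```

Emit:
play_rows(rows=[[[0,0,0],[0,0,0],5],[[0,0,0],[0,0,0],30],[[0,0,0],[0,0,0],60],[[0,0,0],[0,0,0],60],[[0,0,0],[0,0,0],60],[[0,0,0.5],[0,0,0],60],[[0,0,1.5],[0,0,0],60],[[0,0,2.5],[0,0,0],60]])

```text
time_s: 24.28
eef_pos: [0.4227, -0.2541, 0.1503]
eef_rot: [[0.947, 0.32, 0.003], [0.32, -0.947, -0.002], [0.002, 0.003, -1.0]]
wrist_force: [0.1, -0.8, 0.9]
width: 0.0527
grip_force: 0.0
```

Emit:
play_rows(rows=[[[0,0,1],[0,0,0],60],[[0,0,1],[0,0,0],60],[[0,0,1],[0,0,0],60]])

```text
time_s: 24.65
eef_pos: [0.4225, -0.254, 0.1779]
eef_rot: [[0.947, 0.32, 0.002], [0.32, -0.947, -0.002], [0.001, 0.002, -1.0]]
wrist_force: [0.4, -0.5, 0.2]
width: 0.0524
grip_force: 0.0
```

```bash
python3 - <<'E'
from h import *
s=get_state();print(s["eef_pos"],s["time_s"])
c=cap("wrist");save(c,"w6.png");P=c["P"]
k=(abs(P[...,2]-.07)<.006)&(np.hypot(P[...,0]-.4234,P[...,1]+.2543)<.035)
w=P[k];print(k.sum(),cv2.minAreaRect((w[:,:2]*1000).astype(np.float32)))
P=cap("top")["P"];v,u=np.mgrid[:420,:560]
pm=(u>280)&(u<410)&(v>120)&(v<245)&(P[...,2]>.062)&(P[...,2]<.085)
print("plate",cv2.minEnclosingCircle((P[pm][:,:2]*1000).astype(np.float32)))
E
```

```text
[ 0.42249271 -0.25399372  0.17794153] 24.65
1096 ((422.8079528808594, -252.4380645751953), (41.827781677246094, 13.968368530273438), 19.73542594909668)
plate ((624.7442016601562, -162.2481231689453), 136.50962829589844)
```

View pics/w6.png

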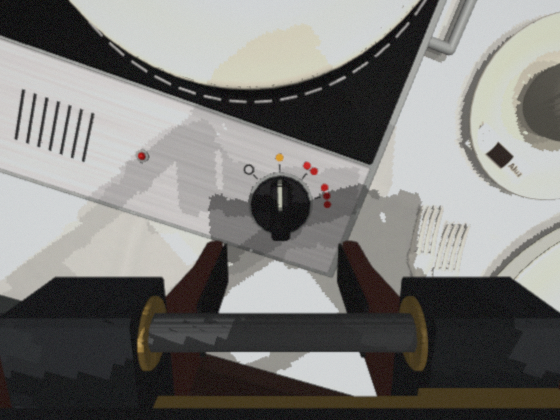

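The white line points at the amber dot (279,158). The bar is at +19.7°, which is 0.706 rad, and the plate hasn't moved.

```bash
python3 -c "
from cell import *
print(job_done())"
```

```text
the job is handed in; nothing more can be done
None
```

The job is done and handed in, though no verdict came back: I held the thermometer on the upper plate's middle for over 2 s from about 20 cm, laid it flat on the slate with the trigger free, and turned the selector to the amber one-dot mark (about 0.71 rad); the plate did not move.

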